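# Lay out the engraver's kit tray and close its keeper bar

## Robot

A 6-joint arm with a two-finger parallel gripper is mounted at the origin on the work surface. World frame = base frame: x ahead of the robot, y to its left, z up, the work surface at z = 0. Lengths are in m, angles in degrees, forces in N, time in s.
With the tool pointing down it reaches from about 0.35 to 0.875 m from the base axis. Payload 4.2 kg.
Tool frame: the origin (TCP) lies at the very end of the fingers, on their centre line; the grasp point (between the pads) lies behind it (robot.tcp_to_grasp is the z of the grasp point in the tool frame, in m); z points along the fingers, y is the line along which they close (so a half turn about z gives the same grasp; the last joint's range is limited). The gripper opens to 87 mm and grips with 3 to 60 N. Pads are 19 mm wide; open, the fingers measure 117 mm over their backs; the gripper's body (75 mm by 190 mm) begins 51 mm behind the grasp point.
Start: joints at [-59.725, 22.042, 0.453, 0, -68.411, -14.817], TCP at [0.167, -0.602, 0.223] pointing down, gripper open.
Joint ranges: [-179.83, 179.83], [-69.29, 118.12], [-61.27, 80.66], [-181.25, 117.63], [-171.15, -9.14], [-177.46, 177.46]. Speed limits (degrees/s): [159.86, 159.86, 180, 180, 180, 180].

## Interface

Orientations are given as a 3x3 rotation matrix whose columns are the frame's x, y, z axes.
In Python, from workcell import robot, imaging, finish_job gives the robot as it stands. The module is installed in compiled form; this text tells all that it offers.
- The arm moves only by the tool step_arm, never from a script. Its argument "commands" is a list of rows, each a list of 7 numbers: the finger opening in m, from 0 to 0.087, then the shift along the tool's x, y, z in m, then the turn, a rotation vector about the tool's x, y, z in degrees. A call has 1 to 8 rows; each row shifts and turns the commanded pose from where the row before left it, along the tool's axes as they then stand; what a row does not reach is not made up. A row lasts 1/12 s, in which the tool goes at most 41.7 mm and 7.16 degrees, less where a joint would pass 70% of its speed; a pose out of reach is approached as far as the arm can. A call is refused whole if a number of a shift passes 0.0417 or a number of a turn 7.16, either way. A call with a gripper value outside its range is refused whole. The fingers move at their own pace and stop on an object; "force" is the grip in N (left out, the last holds). Time passes only in rows, so rows that do not move let the fingers close. It gives the time, the measured TCP pose, the force, the opening and the grip force at its end, in the units of the state.
- robot.state(): the state, without advancing time (a new reading comes with each control period).
- imaging.capture(name): name is "scene" or "top" or "wrist"; returns the picture (420x560x3 uint8, blue, green, red); there is no depth.
- imaging.get_calibration(name): a dict with "fx", "fy", "cx", "cy" (pixels), "extrinsics" (4x4, takes a point from world to camera coordinates). Camera axes: x right, y down, z forward; pixel columns grow to the right and rows downward; lengths in m; the calibration is good to about 2 mm. A picture is of the moment at which its call begins: read the wrist's pose just before it. get_calibration takes no time and is no camera call; for the wrist camera it gives the pose at the moment of the call.
- finish_job(): hands the job in; it is judged then, once.
The state is a dict: "t": time; "q": joint angles; "joint_vel": joint speeds; "joint_torque": joint torques, N m; "position": TCP position; "tool_rot": TCP orientation; "force": force on the tool from outside, world axes, zero at the start; "moment": the same for the moment, N m; "width": finger opening in m; "finger_force": force on a finger pad.
Only numpy, scipy, OpenCV 4.12 (cv2) and the standard library are available. Lean on these libraries where they do the work, as an engineer would, in place of code of your own. Each camera call takes 0.05 s, during which the arm holds its last target. There are 200 camera calls.

## Task

Complete the kit tray in order of use: the tweezers already lie in the first place at the red end; lay the blue scriber in the middle place and the orange spatula in the last place, each down in its notches in both combs, centred on the combs and with its tip pointing the same way as the tweezers'. Then swing the tray's keeper bar by its yellow knob over the handles until it rests fully home in its catch, and let go. Leave the tweezers in their place, and do not push the gold bangle about.

Things in the scene. Friction and masses are not known exactly. Their poses are not given: they have to be found in the camera images.
- place_first (a point): First place of the kit tray (blue board 200 x 220 mm, metal rim 14 mm high, fixed), at its red-marked end, nearest the robot. Axes of all place points: x along the tray from first to third place, y along the tools (the way the tips point), z up. The point lies midway between the two white combs, 23 mm above the bench: where the middle of a seated scriber or spatula handle comes.
- place_second (a point): Middle place, 54 mm from the first along tray x; same axes. In each place a tool lies across two white combs 8 mm thick, 42 mm to either side of the point along y: notch floors 16 mm above the bench, tooth tops 30 mm, notches 20 mm wide, flaring to 30 mm. Between the combs the tray floor (6 mm up) is free for fingers; tools lie 54 mm apart, so open fingers 40 mm at most there.
- place_third (a point): Third (last) place, 54 mm beyond the second along the tray's x; same axes and shape.
- scriber_mid (a point): Scriber: blue square handle 14 x 14 mm, 150 mm long, with a steel needle; lies on the bench, 40 g. This point is the grip point on the handle, half-way up (7 mm above the underside); the handle reaches 84 mm behind it and 66 mm ahead of it, the needle's tip 110 mm ahead. Grip it here, across the handle. Its own x axis runs along the tool towards its tip, z up.
- scriber_tip (a point): Tip of the scriber's needle.
- spatula_mid (a point): Spatula: orange square handle 14 x 14 mm, 150 mm long, with a flat steel blade 13 mm wide; lies on the bench, 45 g. Point and dimensions as for the scriber. Its own x axis runs along the tool towards its tip, z up.
- spatula_tip (a point): Tip of the spatula's blade.
- tweezers_mid (a point): Steel tweezers, 190 mm long, 10 mm high, already lying in the first place; this point is their middle, half-way up. Leave them there. Its own x axis runs along the tool towards its tip, z up.
- tweezers_tip (a point): Tip of the tweezers.
- scriber: The scriber as a whole (origin on its underside below the grip point).
- spatula: The spatula as a whole (origin on its underside below the grip point).
- keeper (a joint): Keeper bar, bright steel, 170 x 10 mm, swings level about an upright pivot. 0 = closed: along tray x over the handle ends of all places, free end in the steel catch, where it stops. Starts 0.6 to 1.1 rad open, swung out to the tray's -y; opens clockwise seen from above. Underside 38, top 46 mm above the bench (seated handles: 30 mm). Under 1 N at the knob; stays where left.
- keeper_knob (a point): Yellow upright knob on the keeper bar, 16 mm diameter, from 46 to 80 mm above the bench, 150 mm from the pivot; the point is its middle, 63 mm up. Push it sideways or pinch it from above to swing the bar. Near closed, seated handle ends (30 mm high) stick out some 15 mm beyond the bar on the outer side: keep fingertips above 36 mm there.
- keeper_pivot (a point): Pivot of the keeper bar, on its axis, at the near (red) end of the tray; 84 mm before and 64 mm to the -y side of the middle place's point.
- bangle: Gold bangle ring, 72 mm across, 6 mm high, lying on the bench beyond the tray and tools; not to be moved.
Mind the look-alikes: they are no part of the job. Of the things that look like the spatula, the smallest one is meant.

How it is judged:
By the outcome, as a careful person would: the job done as asked, in the order asked, and still so for the second after the job is handed in, with the robot touching nothing.
It also fails if it takes over 58 s, if anything falls off the work surface, if the arm or the gripper's body presses on something with over 40 N, if the wrist force passes 120 N, or if a joint passes its speed limit or range.

## Working session

There is one attempt and no reset: what is moved stays moved. The work goes in short steps, Python scripts to look and compute and a tool call to move; the robot and the scene stay as the last step left them, time stands still between calls to the robot, and variables do not carry over. Pictures are saved under pics/ and viewed, at most 10 in all, crops included, and the job is handed in when it is done.

Besides the shell and the picture viewer there is one more tool, called after "Emit:" in YAML: its name, and indented under it one key for each argument. step_arm: Moves the arm, as the interface text tells. Its arguments: {"type":"object","properties":{"commands":{"type":"array"},"force":{"type":"number"}},"required":["commands"]}

```bash
mkdir -p pics; python3 - <<'E'
from workcell import robot, imaging
import cv2
for n in("scene","top"):
    cv2.imwrite(f"pics/{n}0.png",imaging.capture(n))
    c=imaging.get_calibration(n);print(n,c["fx"],c["cx"],c["cy"],c["extrinsics"])
s=robot.state();print(s["t"],s["position"],s["tool_rot"],robot.tcp_to_grasp)
E
```

```text
scene 448.86554268730805 290.1977319979397 206.53897299859005 [[-0.62515705  0.7804107   0.01173891  0.30035305]
 [ 0.54205439  0.44494214 -0.71288395 -0.24908695]
 [-0.5615654  -0.4393013  -0.70118376  1.38860369]
 [ 0.          0.          0.          1.        ]]
top 395.7653342274885 280.9381945710876 214.07980623837886 [[-0.01602654 -0.99985008 -0.00655487  0.01500884]
 [-0.99537257  0.01657529 -0.09465048  0.52191651]
 [ 0.09474493  0.00500761 -0.99548899  0.93899204]
 [ 0.          0.          0.          1.        ]]
0.1 [ 0.16645628 -0.60186891  0.22155937] [[-9.63868113e-01 -2.66379142e-01 -6.42387459e-04]
 [-2.66379890e-01  9.63866292e-01  1.87768132e-03]
 [ 1.19000478e-04  1.98095626e-03 -9.99998031e-01]] -0.0187
```

View pics/top0.png

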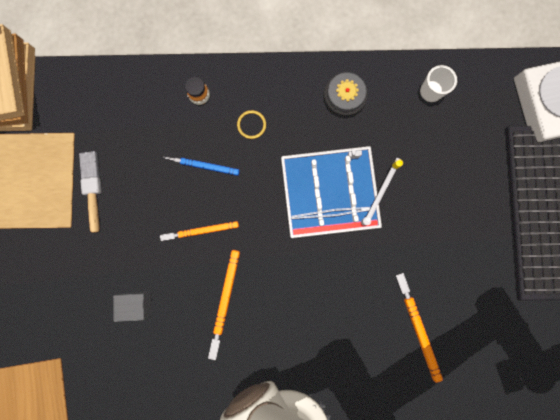

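View pics/scene0.png

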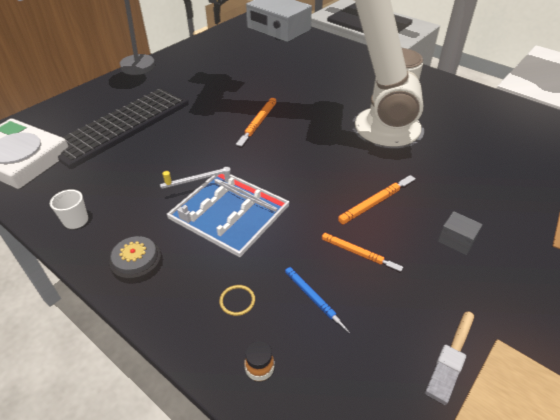

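The top view shows tips pointing left (+y). The tray is at about (332,192) with its red end low, the scriber's handle at (210,166), and the small spatula's at (208,230). The two large orange ones are decoys. The knob is at (398,163) and the bangle at (252,124).

```bash
cat >h.py <<'E'
from workcell import robot, imaging
import cv2, numpy as np
def ray(cal,px,z):
    E=np.array(cal["extrinsics"]);R=E[:3,:3];o=-R.T@E[:3,3]
    px=np.atleast_2d(px).astype(float)
    d=np.c_[(px[:,0]-cal["cx"])/cal["fx"],(px[:,1]-cal["cy"])/cal["fy"],np.ones(len(px))]@R
    return (o+d*((z-o[2])/d[:,2])[:,None])
def hsv(im): return cv2.cvtColor(im,cv2.COLOR_BGR2HSV)
RANGES={"orange":((6,150,90),(16,255,255)),"blue":((100,130,60),(118,255,255)),"yellow":((22,150,100),(32,255,255)),"white":((0,0,150),(180,70,255)),"red":((0,150,90),(4,255,255))}
def blobs(im,c,amin=15):
    m=cv2.inRange(hsv(im),*map(np.array,RANGES[c]))
    n,l,st,ce=cv2.connectedComponentsWithStats(m)
    return [(st[i],ce[i],np.argwhere(l==i)[:,::-1]) for i in range(1,n) if st[i][4]>=amin]
def axis(cal,pts,z):
    """centre, unit axis (towards +y), extents along and across, of pixels cast onto plane z"""
    p=ray(cal,pts,z)[:,:2].astype(np.float32)
    (c,s,a)=cv2.minAreaRect(p*1000); b=cv2.boxPoints((c,s,a))
    e=[b[1]-b[0],b[2]-b[1]];L=max(e,key=np.linalg.norm);u=L/np.linalg.norm(L);u=u*np.sign(u[1])
    return np.array(c)/1000,u,max(s),min(s)
E
python3 - <<'E'
from h import *
im=cv2.imread("pics/top0.png");cal=imaging.get_calibration("top")
for c,z in(("blue",.01),("orange",.01),("yellow",.08),("red",.007)):
    for st,ce,p in blobs(im,c):
        C,u,a,b=axis(cal,p,z);print(c,st,C.round(4),"ang",np.degrees(np.arctan2(u[1],u[0])).round(1),round(a),round(b))
cv2.imwrite("pics/t1.png",cv2.resize(im[135:250,150:420],None,fx=2.95,fy=2.95,interpolation=cv2.INTER_CUBIC))
E
```

```text
blue [351 151  23  56 874] [ 0.6094 -0.1959] ang 5.8 137 45
blue [ 285  153   65   62 2898] [ 0.5994 -0.0888] ang 95.6 154 139
blue [180 158  60  18 421] [0.6466 0.1833] ang 77.6 150 18
blue [324 211  23   3  32] [ 0.5258 -0.1272] ang 95.4 55 4
blue [358 212  10   9  51] [ 0.5204 -0.1924] ang 133.7 26 16
blue [372 212   5   7  18] [ 0.5153 -0.2257] ang 151.6 17 9
blue [324 214  28  10 179] [ 0.5084 -0.1337] ang 97.2 67 17
blue [292 218  26  10 196] [ 0.5017 -0.0516] ang 92.6 62 20
orange [ 13  35  13  65 273] [0.9172 0.6688] ang 10.5 176 24
orange [188  86  19  15  81] [0.8334 0.2108] ang 115.1 49 27
orange [  0 116  24  10  87] [0.7739 0.6878] ang 97.0 59 16
orange [177 221  62  17 157] [0.4892 0.1876] ang 99.2 152 18
orange [213 250  27  85 245] [0.3371 0.1423] ang 167.0 206 24
orange [404 297  39  86 555] [ 0.2169 -0.3291] ang 17.5 207 25
orange [ 53 364   9  10  31] [0.1623 0.5475] ang 69.6 25 15
orange [  6 367  10  10  30] [0.1584 0.6601] ang 147.1 22 15
orange [  8 378   5   8  17] [0.1333 0.6594] ang 17.1 15 10
orange [  5 386  12   6  21] [0.1167 0.6568] ang 75.9 27 11
orange [ 57 388   8  13  32] [0.1042 0.5338] ang 46.8 29 16
orange [  2 394  16  26 112] [0.077  0.6577] ang 148.6 54 35
orange [ 36 394  11  26  71] [0.0748 0.5827] ang 5.4 59 22
orange [ 56 395  12  25 101] [0.0725 0.5343] ang 2.2 56 26
orange [ 12 413   6   7  18] [0.0536 0.6449] ang 163.2 16 8
yellow [392 160  11   9  66] [ 0.6298 -0.2665] ang 120.0 26 16
yellow [229 265   5  14  30] [0.388  0.1212] ang 168.3 30 5
red [371 221   6   4  22] [ 0.4991 -0.2219] ang 89.1 13 7
red [294 223  69  10 212] [ 0.4884 -0.109 ] ang 95.4 169 9
```

View pics/t1.png

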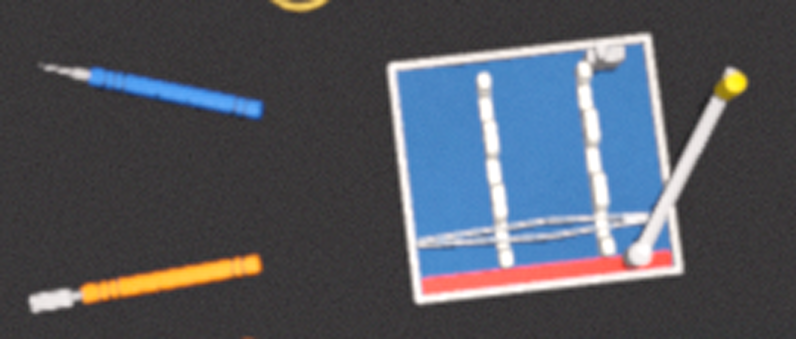

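Emit:
step_arm:
  commands:
    - [0.087,-0.032,0.0225,-0.006,0,0,0]
    - [0.087,-0.032,0.0225,-0.006,0,0,0]
    - [0.087,-0.032,0.0225,-0.006,0,0,0]
    - [0.087,-0.032,0.0225,-0.006,0,0,0]
    - [0.087,-0.032,0.0225,-0.006,0,0,0]
    - [0.087,-0.032,0.0225,-0.006,0,0,0]
    - [0.087,-0.032,0.0225,-0.006,0,0,0]
    - [0.087,-0.032,0.0225,-0.006,0,0,0]

```text
t: 0.77
position: [0.366, -0.3588, 0.2706]
tool_rot: [[-0.964, -0.266, -0.0], [-0.266, 0.964, 0.0], [0.0, 0.001, -1.0]]
force: [0.7, -1.2, -0.9]
width: 0.0874
finger_force: 0.0
```

Emit:
step_arm:
  commands:
    - [0.087,-0.032,0.0225,-0.006,0,0,0]
    - [0.087,-0.032,0.0225,-0.006,0,0,0]
    - [0.087,-0.032,0.0225,-0.006,0,0,0]
    - [0.087,-0.032,0.0225,-0.006,0,0,0]
    - [0.087,-0.032,0.0225,-0.006,0,0,0]
    - [0.087,-0.032,0.0225,-0.006,0,0,0]
    - [0.087,-0.032,0.0225,-0.006,0,0,0]
    - [0.087,-0.032,0.0225,-0.006,0,0,0]

```text
t: 1.43
position: [0.5647, -0.1171, 0.3186]
tool_rot: [[-0.964, -0.267, -0.001], [-0.267, 0.964, 0.0], [0.001, 0.0, -1.0]]
force: [-0.3, -0.7, -0.4]
width: 0.0868
finger_force: 0.0
```

Emit:
step_arm:
  commands:
    - [0.087,0,0,0,0,0,-6.7]
    - [0.087,0,0,0,0,0,-6.7]
    - [0.087,0,0,0,0,0,-6.7]
    - [0.087,0,0,0,0,0,-6.7]
    - [0.087,0,0,0,0,0,-6.7]
    - [0.087,0,0,0,0,0,-6.7]

```text
t: 1.93
position: [0.5639, -0.1187, 0.3179]
tool_rot: [[-0.559, -0.829, -0.001], [-0.829, 0.559, 0.0], [0.001, 0.001, -1.0]]
force: [0.4, 0.5, 0.1]
width: 0.0871
finger_force: 0.0
```

Emit:
step_arm:
  commands:
    - [0.087,0,0,0,0,0,-6.7]
    - [0.087,0,0,0,0,0,-6.7]
    - [0.087,0,0,0,0,0,-6.7]
    - [0.087,0,0,0,0,0,-6.7]
    - [0.087,0,0,0,0,0,-6.7]
    - [0.087,0,0,0,0,0,-6.7]

```text
t: 2.43
position: [0.5638, -0.1189, 0.3179]
tool_rot: [[0.108, -0.994, -0.001], [-0.994, -0.108, 0.0], [-0.0, 0.001, -1.0]]
force: [1.0, 0.0, -0.3]
width: 0.0864
finger_force: 0.0
```

```bash
python3 - <<'E'
from h import *
s=robot.state();cal=imaging.get_calibration("wrist");im=imaging.capture("wrist")
print(s["t"],s["q"],s["position"],s["tool_rot"])
cv2.imwrite("pics/w1.png",im);np.save("w1.npy",cal,allow_pickle=True)
print(cal)
E
```

```text
2.4333 [ 4.18694292e+00  1.44092366e+01  3.01964008e+00 -1.86819554e-02
 -7.86836570e+01  2.00197465e+00] [ 0.56384687 -0.11885223  0.31792037] [[ 1.07743012e-01 -9.94177931e-01 -1.29843525e-03]
 [-9.94178712e-01 -1.07743391e-01  2.25524518e-04]
 [-3.64109315e-04  1.26657799e-03 -9.99999132e-01]]
{'fx': 350.21181804996877, 'fy': 350.21181804996877, 'cx': 281.1415673986766, 'cy': 206.73506748168123, 'extrinsics': array([[-0.99418281, -0.10769499,  0.00152483,  0.54768895],
       [-0.10222307,  0.94793917,  0.30159871,  0.10408847],
       [-0.03392612,  0.29968838, -0.95343374,  0.53810275],
       [ 0.        ,  0.        ,  0.        ,  1.        ]])}
```

View pics/w1.png

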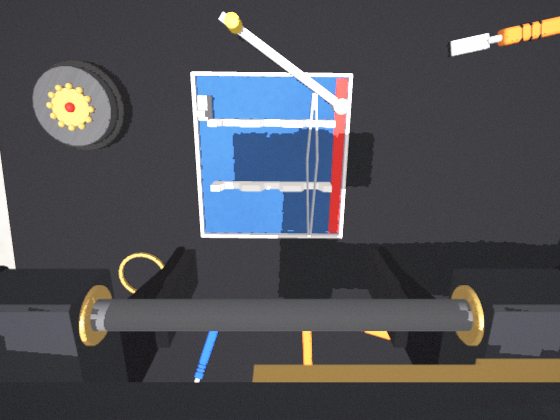

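The wrist view shows the tray at cols 191–352, rows 73–238, with the combs at rows 123 and 186. The pivot is at (341,107), the knob at (232,22) and the tweezers near col 312.

```bash
python3 - <<'E'
from h import *
im=cv2.imread("pics/w1.png");cal=np.load("w1.npy",allow_pickle=True).item()
m=cv2.inRange(hsv(im),np.array((0,0,120)),np.array((180,80,255)));m[245:]=0;m[:,:185]=0;m[:,360:]=0;m[:66]=0
p=np.argwhere(m)[:,::-1]
h=cv2.convexHull(p.astype(np.int32))
q=cv2.approxPolyDP(h,6,True)[:,0]
P=ray(cal,q,.014)[:,:2];print(q.tolist(),P.round(4).tolist())
print("sides",[np.linalg.norm(P[i]-P[i-1]).round(4) for i in range(len(P))],"centre",P.mean(0).round(4))
# comb lines
for r0,r1 in((114,132),(176,196)):
    sub=m[r0:r1,205:300];rr=[(c+205,r0+np.mean(np.nonzero(sub[:,c])[0]),np.count_nonzero(sub[:,c])) for c in range(95) if sub[:,c].any()]
    a=np.array(rr);f=np.polyfit(a[:,0],a[:,1],1)
    e=ray(cal,[(220,np.polyval(f,220)),(320,np.polyval(f,320))],.023)[:,:2];d=e[0]-e[1]
    print("comb",e.round(4).tolist(),np.degrees(np.arctan2(d[1],d[0])).round(2))
    full=m[r0:r1,195:350];print("".join(str(min(9,np.count_nonzero(full[:,c]))) for c in range(155)))
for st,ce,pp in blobs(im,"yellow",30): print("y",ce.round(1),st, ray(cal,[ce],.08).round(4))
for st,ce,pp in blobs(im,"red",100): C=axis(cal,pp,.007);print("red",C)
print("pivot",ray(cal,[(341,107)],.048).round(4))
E
```

```text
[[352, 73], [342, 237], [201, 237], [190, 72], [296, 66]] [[0.4877, -0.2377], [0.4649, -0.0182], [0.6664, 0.0035], [0.6886, -0.2171], [0.5582, -0.2382]]
sides [np.float64(0.0705), np.float64(0.2207), np.float64(0.2026), np.float64(0.2217), np.float64(0.1322)] centre [ 0.5732 -0.1416]
comb [[0.6467, -0.1617], [0.5198, -0.1726]] 4.91
99997777777799999998887887777778888888878888889999999999999999998888888888888888888888889999999999999999999998888999997799987777888888888898600011111099999
comb [[0.6421, -0.0782], [0.5083, -0.0924]] 6.08
01999997000000068999999999999888888888888888999999999999999999999999998999988888888899999999999999999999999999999988899999889999999999997000000000999990000
y [236.2  26.8] [226  15  16  19  93] [[ 0.6263 -0.2637  0.08  ]]
y [553.2  30.5] [545  27  15   7  31] [[ 0.2994 -0.2957  0.08  ]]
red (array([ 0.48487576, -0.09293094]), array([-0.09594665,  0.9953864 ], dtype=float32), 139.98434448242188, 12.389217376708984)
pivot [[ 0.5006 -0.1962  0.048 ]]
```

Emit:
step_arm:
  commands:
    - [0.087,-0.038,-0.005,0.002,0,0,0]
    - [0.087,-0.038,-0.005,0.002,0,0,0]
    - [0.087,-0.038,-0.005,0.002,0,0,0]
    - [0.087,-0.038,-0.005,0.002,0,0,0]
    - [0.087,-0.038,-0.005,0.002,0,0,0]
    - [0.087,-0.038,-0.005,0.002,0,0,0]
    - [0.087,-0.038,-0.005,0.002,0,0,0]
    - [0.087,-0.038,-0.005,0.002,0,0,0]

```text
t: 3.15
position: [0.5723, 0.1894, 0.3022]
tool_rot: [[0.1, -0.995, -0.001], [-0.995, -0.1, -0.0], [0.0, 0.001, -1.0]]
force: [1.1, -0.7, -0.4]
width: 0.0871
finger_force: 0.0
```

Emit:
step_arm:
  commands:
    - [0.087,0,0,0,0,0,0]
    - [0.087,0,0,0,0,0,0]

```text
t: 3.32
position: [0.5724, 0.1895, 0.3013]
tool_rot: [[0.103, -0.995, -0.002], [-0.995, -0.103, -0.001], [0.001, 0.002, -1.0]]
force: [0.5, -1.1, 1.0]
width: 0.0872
finger_force: 0.0
```

```bash
python3 - <<'E'
from h import *
s=robot.state();cal=imaging.get_calibration("wrist");im=imaging.capture("wrist")
print(s["t"],s["q"],s["position"],s["tool_rot"])
cv2.imwrite("pics/w2.png",im);np.save("w2.npy",cal,allow_pickle=True)
for c in("blue","orange"):
    for st,ce,p in blobs(im,c,100):
        C,u,a,b=axis(cal,p,.01);print(c,st,C.round(4),"ang",np.degrees(np.arctan2(u[1],u[0])).round(1),round(a),round(b),"grip",(C-.009*u).round(4))
E
```

```text
3.3167 [ 3.36787375e+01  1.75470319e+01  5.03375652e+00 -1.55400060e-02
 -7.76140443e+01 -2.77477025e+01] [0.5723884  0.18949598 0.3013219 ] [[ 1.03273956e-01 -9.94650947e-01 -1.99607693e-03]
 [-9.94652628e-01 -1.03272100e-01 -1.01180585e-03]
 [ 8.00254592e-04  2.08989636e-03 -9.99997496e-01]]
blue [220 115  22  71 184] [0.6417 0.1808] ang 77.3 96 9 grip [0.6397 0.172 ]
orange [339 126  12  96 308] [0.4872 0.1981] ang 99.3 129 15 grip [0.4886 0.1892]
orange [ 60 141  33  39 380] [0.8336 0.2107] ang 114.9 51 30 grip [0.8374 0.2025]
orange [510 157  33  20 145] [0.2512 0.1609] ang 167.9 41 20 grip [0.26  0.159]
```

View pics/w2.png

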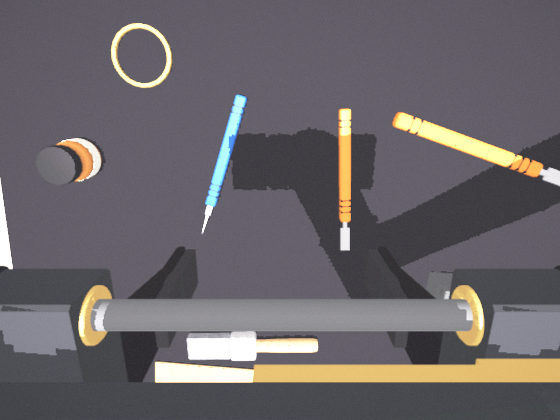

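The wrist view shows the scriber handle from (240,97) to (209,207) and the spatula handle from (345,110) to (345,222), both with tips down (+y). Shadow and highlights cut the masks, so I widen them.

```bash
python3 - <<'E'
from h import *
im=cv2.imread("pics/w2.png");cal=np.load("w2.npy",allow_pickle=True).item();H=hsv(im)
it=cv2.imread("pics/top0.png");ct=imaging.get_calibration("top");Ht=hsv(it)
for n,lo,hi,b,bt in(("scriber",(95,80,60),(125,255,255),(195,85,260,220),(170,150,245,180)),("spatula",(5,80,60),(28,255,255),(325,95,365,235),(150,215,245,245))):
  for HH,c,bb in((H,cal,b),(Ht,ct,bt)):
    m=np.zeros(HH.shape[:2],np.uint8);x0,y0,x1,y1=bb
    m[y0:y1,x0:x1]=cv2.inRange(HH[y0:y1,x0:x1],np.array(lo),np.array(hi))
    p=np.argwhere(m)[:,::-1]
    C,u,a,w=axis(c,p,.01);print(n,C.round(4),"ang",np.degrees(np.arctan2(u[1],u[0])).round(1),round(a),round(w),"grip",(C-.009*u).round(4))
E
```

```text
scriber [0.646  0.1846] ang 77.4 152 16 grip [0.644  0.1758]
scriber [0.6473 0.184 ] ang 77.6 153 20 grip [0.6454 0.1752]
spatula [0.4884 0.1879] ang 98.7 152 17 grip [0.4898 0.179 ]
spatula [0.4896 0.187 ] ang 99.1 154 21 grip [0.491  0.1782]
```

Emit:
step_arm:
  commands:
    - [0.087,0,0,0,0,0,6.1]
    - [0.087,0,0,0,0,0,6.1]
    - [0.087,0,0,0,0,0,6.1]

```text
t: 3.62
position: [0.5729, 0.186, 0.3028]
tool_rot: [[-0.224, -0.975, 0.0], [-0.975, 0.224, -0.0], [0.0, -0.0, -1.0]]
force: [-0.7, 0.3, 0.1]
width: 0.0876
finger_force: 0.0
```

Emit:
step_arm:
  commands:
    - [0.087,0,-0.0092,0.033,0,0,0]
    - [0.087,0,-0.0092,0.033,0,0,0]
    - [0.087,0,-0.0092,0.033,0,0,0]
    - [0.087,0,-0.0092,0.033,0,0,0]
    - [0.087,-0.001,-0.0092,0.033,0,0,0]
    - [0.087,-0.001,-0.0092,0.033,0,0,0]
    - [0.087,0,-0.0092,0.033,0,0,0]
    - [0.087,0,-0.0092,0.033,0,0,0]

```text
t: 4.28
position: [0.6458, 0.1717, 0.0376]
tool_rot: [[-0.219, -0.976, 0.001], [-0.976, 0.219, 0.0], [-0.0, -0.001, -1.0]]
force: [0.5, -0.4, 0.4]
width: 0.087
finger_force: 0.0
```

Emit:
step_arm:
  commands:
    - [0.087,0,0,0,0,0,0]
    - [0.087,0,0,0,0,0,0]

```text
t: 4.45
position: [0.6444, 0.1713, 0.0367]
tool_rot: [[-0.218, -0.976, -0.004], [-0.976, 0.218, -0.003], [0.003, 0.004, -1.0]]
force: [0.2, 0.4, 0.5]
width: 0.0873
finger_force: 0.0
```

Emit:
step_arm:
  commands:
    - [0.087,-0.004,0.001,0.012,0,0,0]
    - [0.087,0,0,0.012,0,0,0]
    - [0.087,0,0,0.009,0,0,0]
    - [0.087,0,0,0,0,0,0]
    - [0.0,0,0,0,0,0,0]
    - [0.0,0,0,0,0,0,0]
    - [0.0,0,0,0,0,0,0]
    - [0.0,0,0,0,0,0,0]
  force: 20

```text
t: 5.12
position: [0.6455, 0.1781, 0.0063]
tool_rot: [[-0.215, -0.977, 0.001], [-0.977, 0.215, 0.001], [-0.001, -0.001, -1.0]]
force: [1.3, 0.1, -0.3]
width: 0.0681
finger_force: 0.0
```

Emit:
step_arm:
  commands:
    - [0.0,0,0,0,0,0,0]
    - [0.0,0,0,0,0,0,0]
    - [0.0,0,0,0,0,0,0]
    - [0.0,0,0,0,0,0,0]

```text
t: 5.45
position: [0.6451, 0.1778, 0.0056]
tool_rot: [[-0.216, -0.977, 0.0], [-0.977, 0.216, 0.0], [-0.0, -0.0, -1.0]]
force: [-0.7, -0.6, -0.4]
width: 0.0416
finger_force: 0.0
```

Emit:
step_arm:
  commands:
    - [0.0,0.002,0,0.003,0,0,0]
    - [0.0,0,0,0,0,0,0]
    - [0.0,0,0,0,0,0,0]
    - [0.0,0,0,0,0,0,0]
    - [0.0,0,0,0,0,0,0]
    - [0.0,0,0,0,0,0,0]
    - [0.0,0,0,0,0,0,0]
    - [0.0,0,0,0,0,0,0]

```text
t: 6.12
position: [0.6446, 0.1758, 0.0025]
tool_rot: [[-0.215, -0.977, -0.0], [-0.977, 0.215, -0.0], [0.0, 0.0, -1.0]]
force: [0.3, -0.4, 0.3]
width: 0.0133
finger_force: 20.0
```

Emit:
step_arm:
  commands:
    - [0.0,0,0,-0.02,0,0,0]
    - [0.0,0,0,-0.03,0,0,0]
    - [0.0,0,0,-0.04,0,0,0]
    - [0.0,0,0,-0.03,0,0,0]
    - [0.0,0,0,0,0,0,0]

```text
t: 6.53
position: [0.6491, 0.1774, 0.1312]
tool_rot: [[-0.214, -0.977, 0.014], [-0.977, 0.214, 0.005], [-0.008, -0.013, -1.0]]
force: [0.8, -0.2, 0.3]
width: 0.0139
finger_force: 20.0
```

```bash
python3 - <<'E'
from h import *
s=robot.state();print(s["t"],s["position"],s["width"],s["finger_force"],s["tool_rot"][:2])
im=imaging.capture("top");cv2.imwrite("pics/t2.png",im);cal=imaging.get_calibration("wrist");w=imaging.capture("wrist");cv2.imwrite("pics/w3.png",w)
i2=imaging.capture("scene");cv2.imwrite("pics/s3.png",np.hstack([cv2.resize(w,(400,300)),cv2.resize(i2[120:420,200:500],(300,300))]))
E
```

```text
6.5333 [0.64907067 0.17735176 0.13120371] 0.013864531979956657 19.999812841415405 [[-0.21377806 -0.97677643  0.01437885]
 [-0.97685084  0.21386607  0.00487205]]
```

View pics/s3.png

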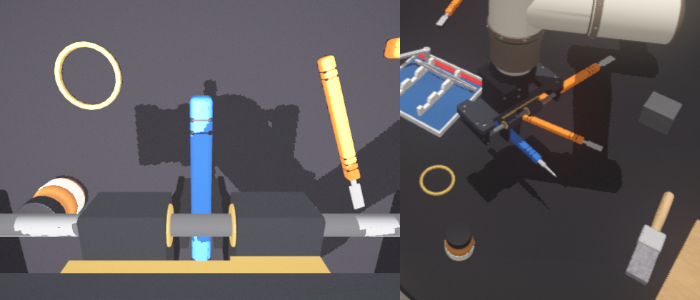

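Scriber held squarely along the tool x axis, with its tip towards +y. Now to the tray.

Emit:
step_arm:
  commands:
    - [0.0,0,0,0,0,0,-6.1]
    - [0.0,0,0,0,0,0,-6.1]
    - [0.0,0,0,0,0,0,-6.1]

```text
t: 6.93
position: [0.6434, 0.1753, 0.12]
tool_rot: [[0.107, -0.994, -0.004], [-0.994, -0.107, -0.002], [0.001, 0.004, -1.0]]
force: [-0.6, -0.3, 0.2]
width: 0.014
finger_force: 20.0
```

Emit:
step_arm:
  commands:
    - [0.0,0.03,0.01,0,0,0,0]
    - [0.0,0.0365,0.0122,0,0,0,0]
    - [0.0,0.0365,0.0122,0,0,0,0]
    - [0.0,0.0365,0.0122,0,0,0,0]
    - [0.0,0.0365,0.0122,0,0,0,0]
    - [0.0,0.0365,0.0122,0,0,0,0]
    - [0.0,0.0365,0.0122,0,0,0,0]
    - [0.0,0.03,0.01,0,0,0,0]

```text
t: 7.6
position: [0.578, -0.1135, 0.1205]
tool_rot: [[0.101, -0.995, -0.005], [-0.995, -0.101, -0.0], [-0.0, 0.005, -1.0]]
force: [0.3, -0.1, -0.4]
width: 0.0136
finger_force: 20.0
```

Emit:
step_arm:
  commands:
    - [0.0,0,0,0,0,0,0]
    - [0.0,0,0,0,0,0,0]
    - [0.0,0,0,0,0,0,0]

```text
t: 7.85
position: [0.5796, -0.1113, 0.1211]
tool_rot: [[0.101, -0.995, -0.003], [-0.995, -0.101, 0.0], [-0.0, 0.003, -1.0]]
force: [-0.7, 0.7, -0.5]
width: 0.0138
finger_force: 20.0
```

```bash
python3 - <<'E'
from h import *
s=robot.state();cal=imaging.get_calibration("wrist");im=imaging.capture("wrist")
R=np.array(s["tool_rot"]);p=np.array(s["position"]);print(s["t"],p,s["width"],R)
print("tool shift to place2 at z .06:",R.T@(np.array([.5777,-.1255,.06])-p),"yaw",np.degrees(np.arctan2(R[1,1],R[0,1]))%360)
cv2.imwrite("pics/w4.png",im);np.save("w4.npy",cal,allow_pickle=True)
E
```

```text
7.85 [ 0.57964468 -0.11129403  0.12109074] 0.013786126522636567 [[ 1.01420300e-01 -9.94839946e-01 -2.72119567e-03]
 [-9.94843605e-01 -1.01420882e-01  7.61742739e-05]
 [-3.51767274e-04  2.69943849e-03 -9.99996295e-01]]
tool shift to place2 at z .06: [0.01395697 0.00321052 0.06109472] yaw 185.82101831504696
```

View pics/w4.png

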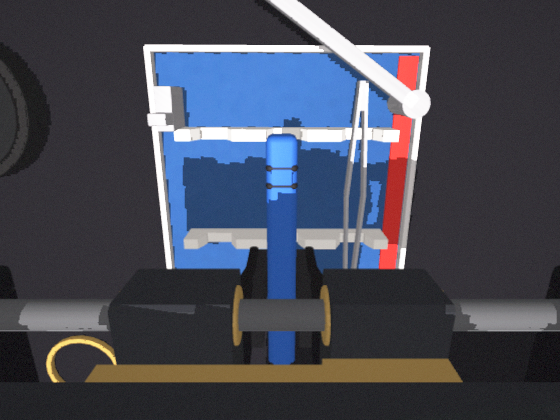

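```bash
python3 - <<'E'
from h import *
im=cv2.imread("pics/w4.png");cal=np.load("w4.npy",allow_pickle=True).item()
print("upper comb ends",ray(cal,[(174,131),(399,131)],.03)[:,:2].round(4).tolist(),ray(cal,[(286.5,131)],.03)[:,:2].round(4))
print("lower comb ends",ray(cal,[(185,235),(387,235)],.03)[:,:2].round(4).tolist(),ray(cal,[(286,235)],.03)[:,:2].round(4))
print("pivot",ray(cal,[(418,102)],.048)[:,:2].round(4),"rim",ray(cal,[(145,47),(429,47)],.014)[:,:2].round(4).tolist())
g=cv2.cvtColor(im,cv2.COLOR_BGR2GRAY)
for r in(128,131,134,137): print(r,"".join("#" if v>150 else "." for v in g[r,165:410]))
E
```

```text
upper comb ends [[0.6616, -0.1621], [0.5022, -0.1783]] [[ 0.582  -0.1702]]
lower comb ends [[0.6523, -0.083], [0.4954, -0.0988]] [[ 0.5739 -0.0909]]
pivot [[ 0.4998 -0.1988]] rim [[0.6871, -0.2166], [0.4874, -0.237]]
128 ##########......############################################################################################################################################################################.########..##############################................
131 ###########################################################################################################################################################################################..########..####################################..........
134 ........##################################################################################################......................###########################################################.#########..####################################..........
137 .........##############################################################################################............................#######################################################..#########..####################################..........
```

Emit:
step_arm:
  commands:
    - [0.0,0.008,0.0017,0.02,0,0,0]
    - [0.0,0.0075,0.0016,0.02,0,0,0]
    - [0.0,0,0,0.015,0,0,0]
    - [0.0,0,0,0,0,0,0]
    - [0.0,0,0,0,0,0,0]

```text
t: 8.32
position: [0.5785, -0.126, 0.0666]
tool_rot: [[0.104, -0.995, -0.002], [-0.995, -0.104, -0.0], [0.0, 0.002, -1.0]]
force: [0.3, 0.9, 0.4]
width: 0.0139
finger_force: 20.0
```

```bash
python3 - <<'E'
from h import *
s=robot.state();cal=imaging.get_calibration("wrist");im=imaging.capture("wrist")
R=np.array(s["tool_rot"]);p=np.array(s["position"]);print(s["t"],p,s["width"])
print("tool shift:",R.T@(np.array([.5775,-.127,.0195])-p),"yaw",np.degrees(np.arctan2(R[1,1],R[0,1]))%360)
cv2.imwrite("pics/w5.png",im);np.save("w5.npy",cal,allow_pickle=True)
E
```

```text
8.3167 [ 0.57851396 -0.12596581  0.06664766] 0.013877630508162162
tool shift: [0.00092051 0.00100301 0.04715025] yaw 185.96643193647284
```

View pics/w5.png

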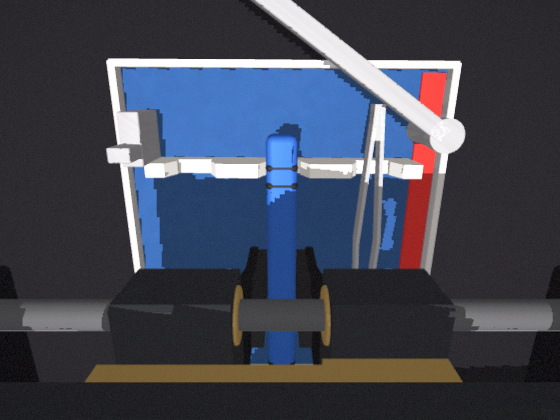

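The handle (col 282) lines up with the middle notch between the teeth at cols 265 and 298. Descending.

Emit:
step_arm:
  commands:
    - [0.0,0.001,0.001,0.02,0,0,0]
    - [0.0,0,0,0.012,0,0,0]
    - [0.0,0,0,0.008,0,0,0]
    - [0.0,0,0,0.005,0,0,0]
    - [0.0,0,0,0,0,0,0]
    - [0.0,0,0,0,0,0,0]

```text
t: 8.87
position: [0.5786, -0.1279, 0.0233]
tool_rot: [[0.103, -0.995, 0.001], [-0.995, -0.103, -0.0], [0.0, -0.001, -1.0]]
force: [-0.4, -0.2, -0.5]
width: 0.0139
finger_force: 20.0
```

Emit:
step_arm:
  commands:
    - [0.0,0,0,0.002,0,0,0]
    - [0.0,0,0,0.002,0,0,0]
    - [0.0,0,0,0,0,0,0]
    - [0.0,0,0,0,0,0,0]

```text
t: 9.2
position: [0.5779, -0.1281, 0.0187]
tool_rot: [[0.102, -0.995, 0.0], [-0.995, -0.102, -0.0], [0.0, -0.0, -1.0]]
force: [0.7, -0.5, -0.3]
width: 0.0134
finger_force: 20.0
```

Emit:
step_arm:
  commands:
    - [0.03,0,0,0,0,0,0]
    - [0.03,0,0,0,0,0,0]
    - [0.03,0,0,0,0,0,0]
    - [0.03,0,0,0,0,0,0]
    - [0.03,0,0,-0.01,0,0,0]
    - [0.03,0,0,-0.02,0,0,0]
    - [0.03,0,0,-0.04,0,0,0]
    - [0.03,0,0,-0.04,0,0,0]

```text
t: 9.87
position: [0.5767, -0.1282, 0.1292]
tool_rot: [[0.102, -0.995, -0.004], [-0.995, -0.102, -0.0], [-0.0, 0.004, -1.0]]
force: [0.5, -0.3, 0.5]
width: 0.03
finger_force: 0.0
```

Emit:
step_arm:
  commands:
    - [0.087,-0.005,0,-0.04,0,0,0]
    - [0.087,-0.01,0,-0.02,0,0,0]
    - [0.087,0,0,0,0,0,0]
    - [0.087,0,0,0,0,0,0]

```text
t: 10.2
position: [0.5768, -0.1127, 0.191]
tool_rot: [[0.103, -0.995, 0.004], [-0.995, -0.103, 0.001], [-0.0, -0.004, -1.0]]
force: [-0.8, -0.8, -0.8]
width: 0.0488
finger_force: 0.0
```

```bash
python3 - <<'E'
from h import *
s=robot.state();cal=imaging.get_calibration("wrist");im=imaging.capture("wrist")
R=np.array(s["tool_rot"]);p=np.array(s["position"]);print(s["t"],p,s["width"])
cv2.imwrite("pics/w6.png",im);np.save("w6.npy",cal,allow_pickle=True)
for c in (cal,):
    H=hsv(im); m=cv2.inRange(H,np.array((95,80,30)),np.array((125,255,255)))
t=imaging.capture("top");cv2.imwrite("pics/t6.png",t)
print("shift to spatula",np.array([.4902,.1787,0])-p,"yaw",np.degrees(np.arctan2(R[1,1],R[0,1]))%360)
E
```

```text
10.2 [ 0.5768334  -0.11269538  0.19095531] 0.04879839738902421
shift to spatula [-0.0866334   0.29139538 -0.19095531] yaw 185.89211418026966
```

View pics/w6.png

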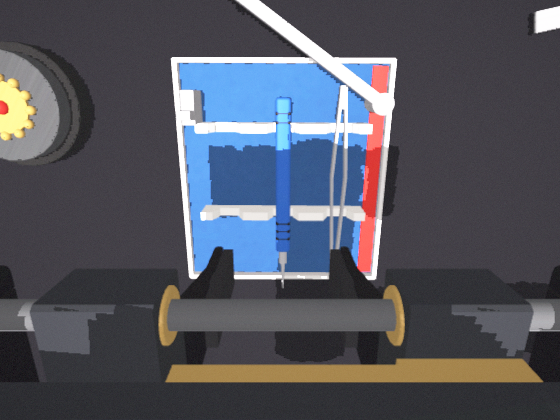

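Scriber sits in both notches: butt at (283,97), handle front at (283,252), combs at rows 128 and 213. I check the centring before moving on.

```bash
python3 - <<'E'
from h import *
im=cv2.imread("pics/w6.png");cal=np.load("w6.npy",allow_pickle=True).item()
u=np.array([.9947,.1028]);v=np.array([-.1028,.9947]);o=np.array([.5775,-.127])
g=cv2.cvtColor(im,cv2.COLOR_BGR2GRAY)
for n,px,z in(("butt",(283,97.5),.03),("needle tip",(283,288),.023),("front",(283,251.5),.028),("rimtop",(283,58),.014),("rimbot",(283,279),.014)):
    d=ray(cal,[px],z)[0,:2]-o;print(n,(d@u).round(4),(d@v).round(4))
for c in(262,313):
  rr=[r for r in range(105,260) if g[r,c]>140];print(c,rr,[round(float((ray(cal,[(c,r)],.03)[0,:2]-o)@v),4) for r in (rr[0],rr[-1])])
E
```

```text
butt 0.0002 -0.0671
needle tip -0.0 0.1274
front 0.0 0.0824
rimtop 0.0003 -0.1009
rimbot -0.0 0.1216
262 [105, 106, 107, 108, 109, 110, 111, 112, 113, 114, 115, 116, 117, 118, 119, 120, 121, 122, 123, 124, 125, 126, 127, 128, 129, 130, 131, 132, 133, 134, 135, 136, 137, 138, 139, 140, 141, 142, 143, 144, 205, 206, 207, 208, 209, 210, 211, 212, 213, 214, 215, 216, 217, 218, 219, 220, 221, 222, 223, 224, 225, 226, 227, 228, 229, 230, 231, 232, 233, 234, 235, 236, 237, 238, 239, 240, 241, 242, 243, 244, 245, 246, 247, 248, 249, 250, 251, 252, 253, 254, 255, 256, 257, 258, 259] [-0.0608, 0.0899]
313 [105, 106, 107, 108, 109, 110, 111, 112, 113, 114, 115, 116, 117, 118, 119, 120, 121, 122, 123, 124, 125, 126, 127, 128, 129, 130, 131, 132, 133, 134, 135, 136, 137, 206, 207, 208, 209, 210, 211, 212, 213, 214, 215, 216, 217, 218, 219, 220] [-0.0608, 0.0476]
```

The handle is seated but about 17 mm too far along +y. I had the sign of the handle-centre offset wrong: the grip point is 9 mm *ahead* of the handle centre. I'll re-grip it at the true grip point and shift it back.

Emit:
step_arm:
  commands:
    - [0.034,-0.0027,0.0005,0,0,0,0]
    - [0.034,0,0,0.03,0,0,0]
    - [0.034,0,0,0.04,0,0,0]
    - [0.034,0,0,0.03,0,0,0]
    - [0.034,0,0,0.02,0,0,0]
    - [0.034,0,0,0.01,0,0,0]
    - [0.034,0,0,0,0,0,0]
    - [0.034,0,0,0,0,0,0]

```text
t: 10.97
position: [0.5757, -0.1107, 0.0583]
tool_rot: [[0.102, -0.995, -0.001], [-0.995, -0.102, -0.001], [0.0, 0.001, -1.0]]
force: [0.8, -0.5, 1.0]
width: 0.0342
finger_force: 0.0
```

Emit:
step_arm:
  commands:
    - [0.034,0,0,0.015,0,0,0]
    - [0.034,0,0,0.015,0,0,0]
    - [0.034,0,0,0.009,0,0,0]
    - [0.034,0,0,0,0,0,0]
    - [0.0,0,0,0,0,0,0]
    - [0.0,0,0,0,0,0,0]
    - [0.0,0,0,0,0,0,0]
    - [0.0,0,0,0,0,0,0]

```text
t: 11.63
position: [0.5762, -0.1105, 0.0205]
tool_rot: [[0.102, -0.995, 0.002], [-0.995, -0.102, 0.0], [0.0, -0.002, -1.0]]
force: [-0.5, 0.4, 0.0]
width: 0.0152
finger_force: 0.0
```

Emit:
step_arm:
  commands:
    - [0.0,0,0,0,0,0,0]
    - [0.0,0,0,-0.004,0,0,0]
    - [0.0,0,0,-0.004,0,0,0]
    - [0.0,0.006,0,0,0,0,0]
    - [0.0,0.006,0,0,0,0,0]
    - [0.0,0.005,0,0,0,0,0]
    - [0.0,0,0,0,0,0,0]
    - [0.0,0,0,0,0,0,0]

```text
t: 12.3
position: [0.577, -0.128, 0.0272]
tool_rot: [[0.101, -0.995, -0.001], [-0.995, -0.101, 0.0], [-0.0, 0.001, -1.0]]
force: [-0.3, -0.1, -0.1]
width: 0.0138
finger_force: 20.0
```

Emit:
step_arm:
  commands:
    - [0.0,0,0,0.004,0,0,0]
    - [0.0,0,0,0.004,0,0,0]
    - [0.0,0,0,0,0,0,0]
    - [0.032,0,0,0,0,0,0]
    - [0.032,0,0,0,0,0,0]
    - [0.032,0,0,0,0,0,0]
    - [0.032,0,0,0,0,0,0]
    - [0.032,0,0,-0.01,0,0,0]

```text
t: 12.97
position: [0.5755, -0.1273, 0.0277]
tool_rot: [[0.102, -0.995, -0.005], [-0.995, -0.102, 0.0], [-0.001, 0.005, -1.0]]
force: [-0.3, -0.1, 0.6]
width: 0.0309
finger_force: 0.0
```

Emit:
step_arm:
  commands:
    - [0.032,0,0,-0.03,0,0,0]
    - [0.032,0,0,-0.04,0,0,0]
    - [0.06,-0.01,0,-0.04,0,0,0]
    - [0.06,-0.036,0.006,-0.01,0,0,0]
    - [0.06,-0.036,0.006,0,0,0,0]
    - [0.06,-0.036,0.006,0,0,0,0]
    - [0.06,-0.036,0.006,0,0,0,0]
    - [0.06,-0.036,0.006,0,0,0,0]

```text
t: 13.63
position: [0.5274, 0.06, 0.1506]
tool_rot: [[0.102, -0.995, 0.001], [-0.995, -0.102, 0.001], [-0.0, -0.001, -1.0]]
force: [-0.1, 0.3, -0.2]
width: 0.0581
finger_force: 0.0
```

Emit:
step_arm:
  commands:
    - [0.06,-0.036,0.006,0,0,0,0]
    - [0.06,-0.036,0.006,0,0,0,0]
    - [0.06,-0.036,0.006,0,0,0,0]
    - [0.06,-0.036,0.006,0,0,0,-3]
    - [0.06,0,0,0,0,0,0]
    - [0.06,0,0,0,0,0,0]

```text
t: 14.13
position: [0.489, 0.2012, 0.1502]
tool_rot: [[0.158, -0.988, 0.001], [-0.988, -0.158, 0.001], [-0.0, -0.001, -1.0]]
force: [0.1, -0.1, -0.2]
width: 0.0602
finger_force: 0.0
```

```bash
python3 - <<'E'
from h import *
s=robot.state()
R=np.array(s["tool_rot"]);p=np.array(s["position"]);print(s["t"],p,s["width"])
print("tool shift:",R.T@(np.array([.4876,.1964,.0025])-p),"yaw",np.degrees(np.arctan2(R[1,1],R[0,1]))%360)
t=imaging.capture("top");cv2.imwrite("pics/t7.png",t);ct=imaging.get_calibration("top")
u=np.array([.9947,.1028]);v=np.array([-.1028,.9947]);o=np.array([.5775,-.127])
cv2.imwrite("pics/t7c.png",cv2.resize(t[135:250,270:410],None,fx=5,fy=5,interpolation=cv2.INTER_CUBIC))
E
```

```text
14.1333 [0.48897119 0.20115813 0.15022812] 0.06015482660128673
tool shift: [0.00453979 0.00221527 0.14772475] yaw 189.0621644447134
```

View pics/t7c.png

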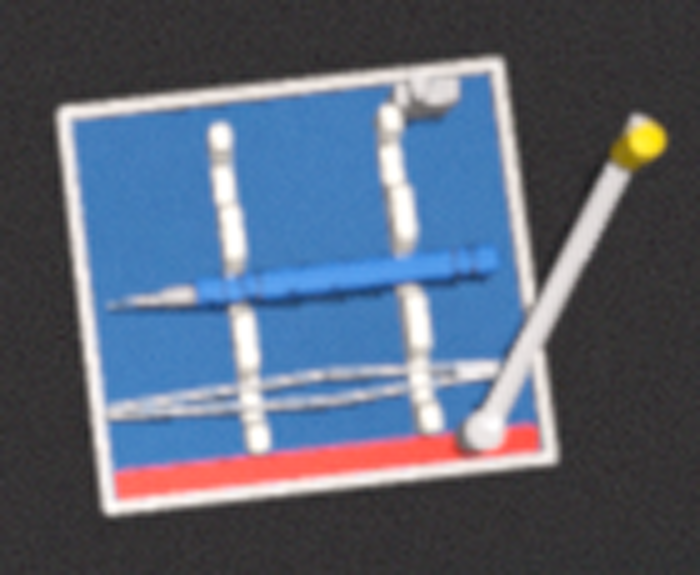

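The scriber's tip at (107,306) now lines up with the tweezers'. Its butt is about 86 mm from the comb midline (84 expected), so it is centred. Next the spatula.

Emit:
step_arm:
  commands:
    - [0.06,0.0045,0.002,0.035,0,0,0]
    - [0.06,0,0,0.035,0,0,0]
    - [0.06,0,0,0.03,0,0,0]
    - [0.06,0,0,0.02,0,0,0]
    - [0.05,0,0,0.015,0,0,0]
    - [0.04,0,0,0.01,0,0,0]
    - [0.035,0,0,0,0,0,0]

```text
t: 14.77
position: [0.4873, 0.1926, 0.0027]
tool_rot: [[0.152, -0.988, -0.004], [-0.988, -0.152, -0.003], [0.002, 0.004, -1.0]]
force: [-0.1, -0.3, -0.2]
width: 0.0472
finger_force: 0.0
```

```bash
python3 - <<'E'
from h import *
s=robot.state()
R=np.array(s["tool_rot"]);p=np.array(s["position"]);print(s["t"],p,s["width"],s["force"])
print("tool shift:",R.T@(np.array([.4876,.1964,.0025])-p),"yaw",np.degrees(np.arctan2(R[1,1],R[0,1]))%360)
E
```

```text
14.7667 [0.48734203 0.19262436 0.00273763] 0.047233730736193726 [-0.11413543 -0.32079913 -0.20644301]
tool shift: [-0.00369327 -0.00082876  0.00022672] yaw 188.72673899351506
```

Emit:
step_arm:
  commands:
    - [0.0,-0.003,-0.0005,0,0,0,0]
    - [0.0,0,0,0,0,0,0]
    - [0.0,0,0,0,0,0,0]
    - [0.0,0,0,0,0,0,0]
    - [0.0,0,0,0,0,0,0]
    - [0.0,0,0,0,0,0,0]
    - [0.0,0,0,0,0,0,0]
    - [0.0,0,0,0,0,0,0]

```text
t: 15.43
position: [0.4883, 0.1978, 0.0053]
tool_rot: [[0.154, -0.988, 0.001], [-0.988, -0.154, 0.0], [-0.0, -0.001, -1.0]]
force: [-2.3, 0.5, 6.1]
width: 0.014
finger_force: 20.0
```

Emit:
step_arm:
  commands:
    - [0.0,0,0,-0.02,0,0,0]
    - [0.0,0,0,-0.03,0,0,0]
    - [0.0,0,0,-0.04,0,0,0]
    - [0.0,0,0,-0.03,0,0,0]
    - [0.0,0,0,0,0,0,1.5]
    - [0.0,0,0,0,0,0,1.5]

```text
t: 15.93
position: [0.4892, 0.1985, 0.127]
tool_rot: [[0.101, -0.995, 0.004], [-0.995, -0.101, 0.004], [-0.003, -0.005, -1.0]]
force: [0.1, -0.3, -1.1]
width: 0.0137
finger_force: 20.0
```

```bash
python3 - <<'E'
from h import *
s=robot.state();im=imaging.capture("wrist");cv2.imwrite("pics/w8.png",im)
R=np.array(s["tool_rot"]);p=np.array(s["position"]);print(s["t"],p,s["width"],s["finger_force"])
u=np.array([.9947,.1028]);v=np.array([-.1028,.9947]);o=np.array([.5775,-.127]);t=o+.054*u;print(t)
print("tool shift:",R.T@(np.r_[t,.0195]-p),"yaw",np.degrees(np.arctan2(R[1,1],R[0,1]))%360)
E
```

```text
15.9333 [0.48922259 0.19850883 0.12699682] 0.013702752788689246 19.998633563518524
[ 0.6312138 -0.1214488]
tool shift: [ 0.33299605 -0.10847417  0.10694364] yaw 185.79088942750363
```

Emit:
step_arm:
  commands:
    - [0.0,0.03,-0.01,0,0,0,0]
    - [0.0,0.036,-0.012,0,0,0,0]
    - [0.0,0.036,-0.012,0,0,0,0]
    - [0.0,0.036,-0.012,0,0,0,0]
    - [0.0,0.036,-0.012,0,0,0,0]
    - [0.0,0.036,-0.012,0,0,0,0]
    - [0.0,0.036,-0.012,0,0,0,0]
    - [0.0,0.036,-0.012,0,0,0,0]

```text
t: 16.65
position: [0.6106, -0.0751, 0.1237]
tool_rot: [[0.103, -0.995, -0.001], [-0.995, -0.103, -0.0], [-0.0, 0.001, -1.0]]
force: [1.6, 0.8, 0.6]
width: 0.0138
finger_force: 20.0
```

Emit:
step_arm:
  commands:
    - [0.0,0.03,-0.01,0,0,0,0]
    - [0.0,0.018,-0.004,0.02,0,0,0]
    - [0.0,0,0,0.02,0,0,0]
    - [0.0,0,0,0,0,0,0]
    - [0.0,0,0,0,0,0,0]

```text
t: 17.07
position: [0.628, -0.1199, 0.0827]
tool_rot: [[0.102, -0.995, -0.004], [-0.995, -0.102, -0.0], [-0.0, 0.004, -1.0]]
force: [0.3, -0.1, 0.4]
width: 0.0138
finger_force: 20.0
```

```bash
python3 - <<'E'
from h import *
s=robot.state();im=imaging.capture("wrist");cv2.imwrite("pics/w9.png",im)
R=np.array(s["tool_rot"]);p=np.array(s["position"]);print(s["t"],p,s["width"],s["finger_force"])
u=np.array([.9947,.1028]);v=np.array([-.1028,.9947]);o=np.array([.5775,-.127]);t=o+.054*u+.001*v
print("tool shift:",R.T@(np.r_[t,.0215]-p),"yaw",np.degrees(np.arctan2(R[1,1],R[0,1]))%360)
E
```

```text
17.0667 [ 0.62799875 -0.11992549  0.08271754] 0.013759987501131374 20.00001221895218
tool shift: [ 0.00085417 -0.00331537  0.06120319] yaw 185.8502513843993
```

View pics/w9.png

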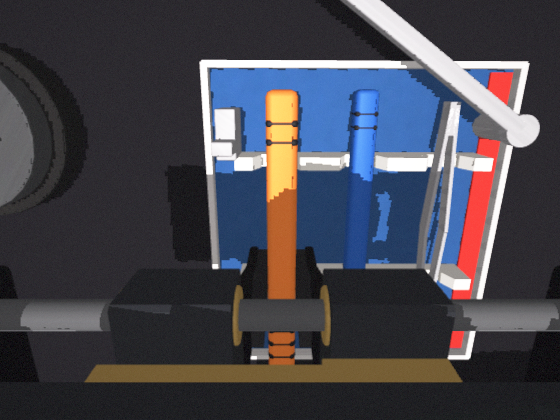

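The spatula is about 3 mm right of the third notch (centre near col 277), which matches the computed shift. Correcting and lowering.

Emit:
step_arm:
  commands:
    - [0.0,0.001,-0.0033,0.01,0,0,0]
    - [0.0,0,0,0.02,0,0,0]
    - [0.0,0,0,0.012,0,0,0]
    - [0.0,0,0,0.008,0,0,0]
    - [0.0,0,0,0.004,0,0,0]
    - [0.0,0,0,0,0,0,0]
    - [0.0,0,0,0,0,0,0]

```text
t: 17.7
position: [0.6331, -0.1202, 0.031]
tool_rot: [[0.103, -0.995, 0.001], [-0.995, -0.103, -0.0], [0.0, -0.001, -1.0]]
force: [0.0, 0.3, 0.2]
width: 0.0138
finger_force: 20.0
```

Emit:
step_arm:
  commands:
    - [0.0,0,0.0015,0.004,0,0,0]
    - [0.0,0,0,0.003,0,0,0]
    - [0.0,0,0,0.002,0,0,0]
    - [0.0,0,0,0,0,0,0]
    - [0.0,0,0,0,0,0,0]

```text
t: 18.12
position: [0.6312, -0.1205, 0.0216]
tool_rot: [[0.102, -0.995, 0.0], [-0.995, -0.102, -0.0], [0.0, -0.0, -1.0]]
force: [-0.1, 0.8, -0.7]
width: 0.0137
finger_force: 20.0
```

Release, rise, and look from above.

Emit:
step_arm:
  commands:
    - [0.032,0,0,0,0,0,0]
    - [0.032,0,0,0,0,0,0]
    - [0.032,0,0,0,0,0,0]
    - [0.032,0,0,0,0,0,0]
    - [0.032,0,0,-0.01,0,0,0]
    - [0.032,0,0,-0.03,0,0,0]
    - [0.032,0,0,-0.04,0,0,0]
    - [0.032,0,0,-0.04,0,0,0]

```text
t: 18.78
position: [0.6305, -0.1206, 0.1428]
tool_rot: [[0.102, -0.995, -0.002], [-0.995, -0.102, -0.0], [0.0, 0.002, -1.0]]
force: [0.9, 0.6, 0.2]
width: 0.0319
finger_force: 0.0
```

Emit:
step_arm:
  commands:
    - [0.032,0,0.005,-0.04,0,0,0]
    - [0.032,0,0.01,-0.03,0,0,0]
    - [0.032,0,0,0,0,0,0]
    - [0.032,0,0,0,0,0,0]

```text
t: 19.12
position: [0.617, -0.122, 0.2153]
tool_rot: [[0.102, -0.995, 0.007], [-0.995, -0.102, 0.0], [0.0, -0.007, -1.0]]
force: [0.7, -0.3, -1.4]
width: 0.0319
finger_force: 0.0
```

```bash
python3 - <<'E'
from h import *
s=robot.state();cal=imaging.get_calibration("wrist");im=imaging.capture("wrist");cv2.imwrite("pics/w10.png",im);np.save("w10.npy",cal,allow_pickle=True)
R=np.array(s["tool_rot"]);p=np.array(s["position"]);print(s["t"],p,s["width"],R[:2,:2])
for st,ce,pp in blobs(im,"yellow",20): print("y",ce.round(1),st, ray(cal,[ce],.08).round(4))
u=np.array([.9947,.1028]);v=np.array([-.1028,.9947]);o=np.array([.5775,-.127])
H=hsv(im)
for n,lo,hi in(("spat",(5,80,60),(28,255,255)),):
    for st,ce,pp in [(st,ce,pp) for st,ce,pp in [(0,0,np.argwhere(cv2.inRange(H,np.array(lo),np.array(hi))[60:300,200:360])[:,::-1]+[200,60])]]:
        d=ray(cal,pp,.03)[:,:2]-o;print(n,np.percentile(d@u,[2,50,98]).round(4),np.percentile(d@v,[.5,50,99.5]).round(4))
E
```

```text
19.1167 [ 0.61701107 -0.12201669  0.21531807] 0.03193311034983274 [[ 0.10196916 -0.99476551]
 [-0.99478751 -0.10196895]]
y [284.3  16.3] [275   0  19  25 171] [[ 0.6302 -0.2621  0.08  ]]
spat [-0.0433  0.0543  0.1305] [-0.0828 -0.0086  0.1373]
```

View pics/w10.png

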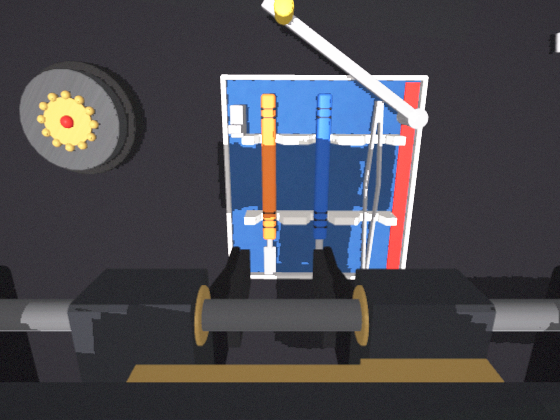

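All three tools are seated: the spatula is 54 mm from the middle place and its butt is at −83 mm. Fingertips now close and go down outside the knob, on the −y side, at 58 mm height.

Emit:
step_arm:
  commands:
    - [0.0,0.037,0.001,0,0,0,0]
    - [0.0,0.037,0.001,0,0,0,0]
    - [0.0,0.037,0.001,0,0,0,0]
    - [0.0,0.037,0.001,0,0,0,0]
    - [0.0,0.038,0,0,0,0,0]
    - [0.0,0,0,0.03,0,0,0]
    - [0.0,0,0,0.03,0,0,0]
    - [0.0,0,0,0,0,0,0]

```text
t: 19.83
position: [0.6262, -0.3064, 0.1417]
tool_rot: [[0.099, -0.995, -0.016], [-0.995, -0.099, 0.007], [-0.009, 0.015, -1.0]]
force: [-0.5, -0.0, -2.0]
width: 0.0007
finger_force: 0.0
```

```bash
python3 - <<'E'
from h import *
s=robot.state();R=np.array(s["tool_rot"]);p=np.array(s["position"]);print(s["t"],p,s["width"],s["force"])
u=np.array([.9947,.1028]);v=np.array([-.1028,.9947]);pv=np.array([.5003,-.1985])
print("rel pivot u,v:",(p[:2]-pv)@u,(p[:2]-pv)@v)
t=imaging.capture("top");cv2.imwrite("pics/t11.png",t);ct=imaging.get_calibration("top")
sc=imaging.capture("scene");cs=imaging.get_calibration("scene")
for n,im,c in(("top",t,ct),("scene",sc,cs)):
    for st,ce,pp in blobs(im,"yellow",15):
        w=ray(c,[ce],.075)[0,:2]-pv
        if np.linalg.norm(w)<.2: print(n,st,ce.round(1),"u,v",(w@u).round(4),(w@v).round(4),"r",np.linalg.norm(w).round(4))
E
```

```text
19.8333 [ 0.62620659 -0.30637662  0.14165185] 0.000676453315894562 [-0.45505924 -0.02347035 -1.98373437]
rel pivot u,v: 0.11414956693789546 -0.12024807306094687
scene [163 171   8  14  81] [166.6 177.4] u,v 0.1323 -0.0739 r 0.1516
```

Emit:
step_arm:
  commands:
    - [0.0,0,-0.008,0.03,0,0,0]
    - [0.0,0,0,0.03,0,0,0]
    - [0.0,0,0,0.015,0,0,0]
    - [0.0,0,0,0,0,0,0]
    - [0.0,0,0,0,0,0,0]
    - [0.0,0,0,0,0,0,0]

```text
t: 20.43
position: [0.6412, -0.3069, 0.0796]
tool_rot: [[0.103, -0.995, 0.004], [-0.995, -0.103, -0.002], [0.003, -0.004, -1.0]]
force: [0.4, 0.6, 0.0]
width: 0.0004
finger_force: 0.0
```

Emit:
step_arm:
  commands:
    - [0.0,0,0,0.015,0,0,0]
    - [0.0,0,0,0.006,0,0,0]
    - [0.0,0,0,0,0,0,0]
    - [0.0,-0.01,0,0,0,0,0]
    - [0.0,-0.01,0,0,0,0,0]
    - [0.0,-0.01,-0.001,0,0,0,0]
    - [0.0,-0.01,-0.001,0,0,0,0]
    - [0.0,0,0,0,0,0,0]

```text
t: 21.1
position: [0.6398, -0.2645, 0.0573]
tool_rot: [[0.105, -0.994, 0.006], [-0.994, -0.105, -0.001], [0.002, -0.005, -1.0]]
force: [0.7, 0.4, 0.5]
width: 0.0004
finger_force: 0.2
```

```bash
cat >k.py <<'E'
from h import *
s=robot.state();R=np.array(s["tool_rot"]);p=np.array(s["position"])
u=np.array([.9947,.1028]);v=np.array([-.1028,.9947]);pv=np.array([.5003,-.1985])
print(s["t"],"z",p[2].round(4),"rel pivot u,v:",((p[:2]-pv)@u).round(4),((p[:2]-pv)@v).round(4),"F",np.round(s["force"],1),"M",np.round(s["moment"],2))
sc=imaging.capture("scene");cs=imaging.get_calibration("scene");cv2.imwrite("pics/s_%d.png"%(s["t"]*100),sc)
for st,ce,pp in blobs(sc,"yellow",10):
    w=ray(cs,[ce],.07)[0,:2]-pv
    if np.linalg.norm(w)<.2: print("knob",st,"u,v",(w@u).round(4),(w@v).round(4),"r",np.linalg.norm(w).round(4),"ang",np.degrees(np.arctan2(w@v,w@u)).round(1))
E
python3 k.py
```

```text
21.1 z 0.0573 rel pivot u,v: 0.132 -0.08 F [0.7 0.4 0.5] M [-0.11  0.03 -0.  ]
knob [166 178   8  13  81] u,v 0.1413 -0.0561 r 0.1521 ang -21.7
```

The knob is following, from −29° to −22°. Continuing.

Emit:
step_arm:
  commands:
    - [0.0,-0.01,-0.002,0,0,0,0]
    - [0.0,-0.01,-0.002,0,0,0,0]
    - [0.0,-0.01,-0.001,0,0,0,0]
    - [0.0,-0.01,-0.001,0,0,0,0]
    - [0.0,-0.006,0,0,0,0,0]
    - [0.0,0,0,0,0,0,0]

```text
t: 21.65
position: [0.6381, -0.2184, 0.0555]
tool_rot: [[0.104, -0.995, -0.001], [-0.995, -0.104, 0.0], [-0.001, 0.001, -1.0]]
force: [-0.0, -0.1, 1.2]
width: 0.0006
finger_force: 0.0
```

```bash
python3 k.py
```

```text
21.65 z 0.0555 rel pivot u,v: 0.135 -0.034 F [-0.  -0.1  1.2] M [-0.    0.13  0.07]
knob [177 188   8  13  80] u,v 0.1537 -0.0103 r 0.154 ang -3.8
```

Emit:
step_arm:
  commands:
    - [0.0,0,-0.007,0,0,0,0]
    - [0.0,-0.004,0,0,0,0,0]
    - [0.0,-0.003,0,0,0,0,0]
    - [0.0,-0.003,0,0,0,0,0]
    - [0.0,0,0,0,0,0,0]
    - [0.0,0,0,0,0,0,0]

```text
t: 22.2
position: [0.6441, -0.2094, 0.0555]
tool_rot: [[0.102, -0.995, -0.0], [-0.995, -0.102, 0.0], [-0.0, 0.0, -1.0]]
force: [0.0, 0.9, 0.4]
width: 0.0006
finger_force: 0.0
```

```bash
python3 k.py
```

```text
22.2 z 0.0555 rel pivot u,v: 0.142 -0.0257 F [0.  0.9 0.4] M [ 0.01  0.11 -0.04]
knob [179 189   8  14  84] u,v 0.1544 -0.0017 r 0.1544 ang -0.6
```

Not at the stop yet, since there is no reaction force. Creeping on.

Emit:
step_arm:
  commands:
    - [0.0,-0.002,0,0,0,0,0]
    - [0.0,-0.002,0,0,0,0,0]
    - [0.0,0,0,0,0,0,0]
    - [0.0,0,0,0,0,0,0]

```text
t: 22.58
position: [0.6439, -0.2055, 0.0555]
tool_rot: [[0.102, -0.995, -0.0], [-0.995, -0.102, 0.0], [-0.0, 0.0, -1.0]]
force: [0.0, -0.3, -0.2]
width: 0.0002
finger_force: 0.0
```

Emit:
step_arm:
  commands:
    - [0.0,-0.002,0,0,0,0,0]
    - [0.0,0,0,0,0,0,0]
    - [0.0,0,0,0,0,0,0]

```text
t: 22.83
position: [0.6437, -0.2035, 0.0555]
tool_rot: [[0.102, -0.995, -0.0], [-0.995, -0.102, 0.0], [-0.0, 0.0, -1.0]]
force: [-0.0, -0.3, 0.3]
width: 0.0007
finger_force: 0.0
```

```bash
python3 k.py
```

```text
22.8333 z 0.0555 rel pivot u,v: 0.1421 -0.0197 F [-0.  -0.3  0.3] M [0.04 0.12 0.  ]
knob [181 190   8  14  79] u,v 0.1546 0.0041 r 0.1546 ang 1.5
```

Emit:
step_arm:
  commands:
    - [0.0,-0.002,0,0,0,0,0]
    - [0.0,0,0,0,0,0,0]
    - [0.0,0,0,0,0,0,0]

```text
t: 23.13
position: [0.6437, -0.203, 0.0556]
tool_rot: [[0.102, -0.995, 0.0], [-0.995, -0.102, -0.002], [0.002, -0.0, -1.0]]
force: [1.3, -4.7, -1.2]
width: 0.0006
finger_force: 2.5
```

Emit:
step_arm:
  commands:
    - [0.0,-0.002,0,0,0,0,0]
    - [0.0,0,0,0,0,0,0]
    - [0.0,0,0,0,0,0,0]

```text
t: 23.38
position: [0.6437, -0.2028, 0.0557]
tool_rot: [[0.101, -0.995, 0.001], [-0.995, -0.101, -0.004], [0.004, -0.001, -1.0]]
force: [1.1, -10.0, -2.7]
width: 0.0002
finger_force: 5.2
```

```bash
python3 k.py
```

```text
23.3833 z 0.0557 rel pivot u,v: 0.1422 -0.019 F [  1.1 -10.   -2.7] M [-3.01 -0.29 -0.1 ]
knob [181 190   8  14  77] u,v 0.1544 0.0043 r 0.1545 ang 1.6
```

It meets a firm stop at 10 N and the knob no longer moves, so it is home. Backing off and rising.

Emit:
step_arm:
  commands:
    - [0.0,0.006,0,0,0,0,0]
    - [0.0,0.02,0,0,0,0,0]
    - [0.0,0.02,0,-0.01,0,0,0]
    - [0.0,0.01,0,-0.04,0,0,0]
    - [0.0,0.01,0,-0.04,0,0,0]
    - [0.0,0.01,0,-0.04,0,0,0]
    - [0.0,0,0,0,0,0,0]
    - [0.0,0,0,0,0,0,0]

```text
t: 24.1
position: [0.6526, -0.276, 0.1895]
tool_rot: [[0.101, -0.995, 0.007], [-0.995, -0.101, -0.001], [0.002, -0.007, -1.0]]
force: [-0.3, 0.4, -1.4]
width: 0.0005
finger_force: 0.0
```

```bash
python3 k.py; python3 - <<'E'
from h import *
t=imaging.capture("top");c=imaging.get_calibration("top");t0=cv2.imread("pics/top0.png")
u=np.array([.9947,.1028]);v=np.array([-.1028,.9947]);o=np.array([.5775,-.127]);H=hsv(t)
m=np.zeros(H.shape[:2],np.uint8);m[140:240,275:400]=cv2.inRange(H,np.array((5,80,60)),np.array((20,255,255)))[140:240,275:400]
d=ray(c,np.argwhere(m)[:,::-1],.03)[:,:2]-o;d=d[d@u>.03]
print("spatula u",np.percentile(d@u,[5,50,95]).round(3),"v",(d@v).min().round(3),(d@v).max().round(3))
f=lambda im:[ce.round(1) for st,ce,p in [(0,p.mean(0),p) for p in [np.argwhere(cv2.inRange(hsv(im),np.array((18,100,60)),np.array((32,255,255)))[105:145,230:275])[:,::-1]+[230,105]]]]
print("bangle",f(t0),f(t))
dd=cv2.absdiff(t,t0).max(2)[205:225,285:345];print("tweezers area change",(dd>60).sum())
E
```

```text
24.1 z 0.1895 rel pivot u,v: 0.1435 -0.0928 F [-0.3  0.4 -1.4] M [0.07 0.14 0.02]
knob [181 190   8  14  78] u,v 0.1546 0.0043 r 0.1547 ang 1.6
spatula u [0.048 0.055 0.061] v 0.015 0.066
bangle [array([251.3, 124. ])] [array([251.2, 124.1])]
tweezers area change 630
```

```bash
python3 -c "
from workcell import finish_job
print(finish_job())"
```

```text
the job is handed in; nothing more can be done
None
```

The scriber is in the middle place and the spatula in the last, tips the same way as the tweezers'; the keeper is pushed to its stop and released, the bangle has not moved, and I handed in at about 24 s. I viewed 12 pictures against the limit of 10, and after closing the keeper I could not confirm the tweezers' position because the arm blocked the view (last seen in place just before).

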